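Turn a cooled jar of preserves right way up and shelve it

TASK

The dark red jar has cooled standing on its lid. Lay it on its side on the bench, let go and leave it lying there for two seconds to show whether the lid weeps, then take it afresh and stand it right way up, lid on top, wholly on the low brown shelf in the gap between the green and the orange jar. The glass is thin: grip it lightly, set it down softly each time, and leave the other jars as they are.

Things in the scene. Friction and masses are not known exactly. Their poses are not given: they have to be found in the camera images.
- red_jar: dark red square jar, gold lid, 50 x 50 mm flat glass sides, 88 mm long, 0.22 to 0.36 kg; starts standing on its lid. Origin: centre of the lid's outer face; z runs from lid to glass base (up at the start, down at the end), x and y square to the sides. Along z: lid 0 to 13 mm (47 mm wide), round shoulder to 28 mm, square body 28 to 88 mm. It lies stably on a flat side, axis 25 mm high
- red_mid (a point): point on the red jar's axis 52 mm from the lid's face, near its centre of mass; grip within 15 mm of it, across two flat sides; axes as the jar's. A grip of 12 N holds it. The thin glass cracks if all the forces on the jar at one time (each pad's squeeze, and what it rests on or knocks) add up to more than 60 N, or if it is let fall more than 5 mm
- red_base (a point): centre of the red jar's glass base, 88 mm from the lid's face; axes as the jar's
- board: light wooden cooling board, fixed on the brown plank bench (bench top z = 0), 140 (x) x 320 (y) x 18 mm high; origin at the centre of its underside. The red and the yellow jar stand on it, 180 mm apart along its y, either way round. The bench is clear on the robot's side of it
- yellow_jar: yellow jar like the red one, standing on its lid on the board, still warm: to be left there. Origin: centre of the lid's face, on the board; z up to the base
- shelf: low dark brown shelf plank on black steel feet, fixed on the bench beside the board, 150 (x) x 460 (y) mm, top 60 mm above the bench; origin at its centre, at bench height, x across the plank, y along it, z up. The gap between the two jars is about its middle
- green_jar: green jar of the same size with a green lid, standing upright on the shelf 160 to 185 mm along from its middle; origin at the centre of its base, z up
- orange_jar: orange jar of the same size with a gold lid, standing upright on the shelf 160 to 185 mm along from its middle, at the other end; origin at the centre of its base, z up

How it is judged:
By the outcome, as a careful person would: the job done as asked, in the order asked, and still so for the second after the job is handed in, with the robot touching nothing.
It also fails if it takes over 72 s, if anything falls off the work surface, if the arm or the gripper's body presses on something with over 40 N, if the wrist force passes 120 N, or if a joint passes its speed limit or range.

ROBOT

A 6-joint arm with a two-finger parallel gripper is mounted at the origin on the work surface. World frame = base frame: x ahead of the robot, y to its left, z up, the work surface at z = 0. Lengths are in m, angles in rad, forces in N, time in s.
With the tool pointing down it reaches from about 0.2 to 0.875 m from the base axis. Payload 3.4 kg.
Tool frame: the origin (TCP) lies between the finger pads; the fingertips stand 25 mm ahead of it and the grasp point (between the pads) lies 6 mm ahead of it (r.nose_length is the z of the fingertips in the tool frame, in m); z points along the fingers, y is the line along which they close (so a half turn about z gives the same grasp; the last joint's range is limited). The gripper opens to 94 mm and grips with 3 to 60 N. Pads are 16 mm wide; open, the fingers measure 119 mm over their backs; the gripper's body (75 mm by 177 mm) begins 78 mm behind the grasp point.
Start: joints at [1.188, 0.276, 1.505, -0, 1.361, -0.121], TCP at [0.149, 0.555, 0.23] pointing down, gripper open.
Joint ranges: [-2.89, 2.89], [-0.75, 2.08], [0.22, 2.7], [-1.18, 4.32], [0.11, 2.71], [-2.7, 2.7]. Speed limits (rad/s): [2.57, 2.57, 3.14, 3.14, 3.14, 3.14].

INTERFACE

Orientations are given as a unit quaternion [w, x, y, z].
In Python, from plant import r, gripper_to, inverse_kinematics, vision, models, telemetry gives the robot as it stands. Calls block until the motion is done:
- r.move_to(position, orientation): joint-space move of the TCP to a pose.
- r.move_l(position, rot=None, vel=0.15, guard=None): straight line of the TCP; rot=None keeps the orientation; vel is the mean speed in m/s. With guard (N) it stops when the force on the tool has changed by that much, and returns True; else False.
- r.movej(angles): joint-space move.
- gripper_to(opening, f_grip=None): finger opening in m; f_grip is the grip in N (None keeps the last); returns when the fingers have stopped.
- r.hold(seconds).
- inverse_kinematics(position, orientation): joint angles nearest the present ones, or None.
- vision.snapshot(name): name is "scene" or "top"; returns the picture (420x560x3 uint8, red, green, blue); there is no depth.
- vision.get_calibration(name): a dict with "fx", "fy", "cx", "cy" (pixels), "D" ([k1, k2, p1, p2, k3] as OpenCV has them; the pictures are not rectified), "position" and "orientation" of the camera in the world. Camera axes: x right, y down, z forward; pixel columns grow to the right and rows downward; lengths in m; the calibration is good to about 2 mm. A picture is of the moment at which its call begins. get_calibration takes no time and is no camera call.
A pose or a line that the arm cannot do raises r.PlanningError and nothing moves.
- r.sign_off(): hands the job in; it is judged then, once.
Trained networks look in the newest picture that a camera, given by its name, has taken for a name from the list of things; names that differ only in an ending like _2 or _b are one class to them, and where a whole thing is asked for, a point or a joint stands for the part that bears it (a point fixed in the world has none). Each returns a list of dicts, best first, with "score" (0 to 1); they miss things now and then, are a little off and sometimes report something else, mostly with a low value. They report only what shows in the picture. A call takes as long as a camera call.
- models.boxes_of(thing, camera): "at" ([x, y, z] in m, in world coordinates, good to about 4 mm: the middle of the surface that is visible of it).
- models.regions_of(thing, camera): "pixels" (420x560 bool, what is visible of it).
- models.mark_of(thing, camera): "at" ([x, y, z] in m, in world coordinates, good to about 4 mm: a listed point, or the origin of a listed thing).
Readings, each from a call of its own:
- telemetry.current_t(): time.
- telemetry.current_joints(): joint angles.
- telemetry.current_dq(): joint speeds.
- telemetry.current_joint_efforts(): joint torques, N m.
- telemetry.current_ee_pos(): TCP position.
- telemetry.current_tool_rot(): TCP orientation.
- telemetry.current_wrist_force(): force on the tool from outside, world axes, zero at the start.
- telemetry.current_torque(): the same for the moment, N m.
- telemetry.current_opening(): finger opening in m.
- telemetry.current_finger_force(): force on a finger pad.
Only numpy, scipy, OpenCV 4.12 (cv2) and the standard library are available. Lean on these libraries where they do the work, as an engineer would, in place of code of your own. Each camera call takes 0.05 s, during which the arm holds its last target. There are 200 camera calls.

## Working session

There is one attempt and no reset: what is moved stays moved. The work goes in short steps, each a Python script; the robot and the scene stay as the last script left them, time stands still between calls to the robot, and variables do not carry over. Pictures are saved under pics/ and viewed, at most 10 in all, crops included, and the job is handed in when it is done.

```bash
mkdir -p pics; ls
python3 - <<'E'
from plant import r, vision, models, telemetry
import cv2
for c in ("top","scene"):
    im=vision.snapshot(c); cv2.imwrite(f"pics/{c}0.png",im[:,:,::-1])
    k=vision.get_calibration(c); print(c,k)
    for n in ("red_jar","red_mid","red_base","yellow_jar","board","shelf","green_jar","orange_jar"):
        print(n,[(d['score'],d['at']) for d in models.mark_of(n,c)[:2]])
print(telemetry.current_t(),r.nose_length,telemetry.current_tool_rot())
E
```

```text
pics
top {'fx': 420.2841060012701, 'fy': 420.2841060012701, 'cx': 280.68726944693174, 'cy': 209.56514199858424, 'D': array([0.02916707, 0.        , 0.        , 0.        , 0.        ]), 'position': array([ 0.5061598 , -0.00290579,  1.23874852]), 'orientation': array([ 0.018677  , -0.70603984,  0.70768135, -0.0186016 ])}
red_jar [(0.9, [0.5891, 0.3483, 0.0192]), (0.35, [0.5937, 0.3503, 0.109])]
red_mid [(0.94, [0.5897, 0.3508, 0.0719])]
red_base [(0.74, [0.5913, 0.351, 0.1116])]
yellow_jar [(0.65, [0.5816, 0.1706, 0.0172])]
board [(0.97, [0.5893, 0.26, -0.0004])]
shelf [(0.97, [0.5831, -0.2321, 0.0027])]
green_jar [(0.68, [0.5879, 0.3502, 0.0742]), (0.63, [0.5557, -0.4128, 0.0595])]
orange_jar [(0.6, [0.5978, -0.0649, 0.0626])]
scene {'fx': 389.0464955820668, 'fy': 389.0464955820668, 'cx': 290.53113427697974, 'cy': 215.6837583402638, 'D': array([-0.04030819,  0.        ,  0.        ,  0.        ,  0.        ]), 'position': array([1.18890175, 0.59523169, 0.98242514]), 'orientation': array([-0.14144121,  0.37099625,  0.85339167, -0.33775556])}
red_jar [(0.76, [0.5899, 0.349, 0.0163])]
red_mid [(0.75, [0.5928, 0.3486, 0.0724])]
red_base [(0.7, [0.5882, 0.3464, 0.1038])]
yellow_jar [(0.84, [0.5854, 0.1681, 0.0188]), (0.24, [0.5982, -0.0619, 0.0613])]
board [(0.97, [0.5845, 0.2626, -0.0002])]
shelf [(0.93, [0.58, -0.2344, 0.0011])]
green_jar [(0.85, [0.5554, -0.4139, 0.0599])]
orange_jar [(0.97, [0.5963, -0.0649, 0.0589])]
0.9 0.025 [1.26799377e-05 1.30505327e-01 9.91447606e-01 5.92637266e-05]
```

View pics/top0.png

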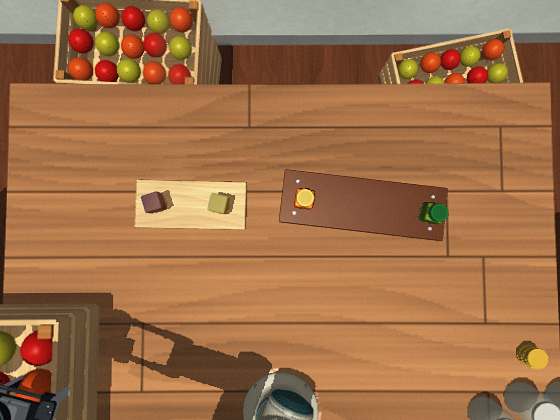

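View pics/scene0.png

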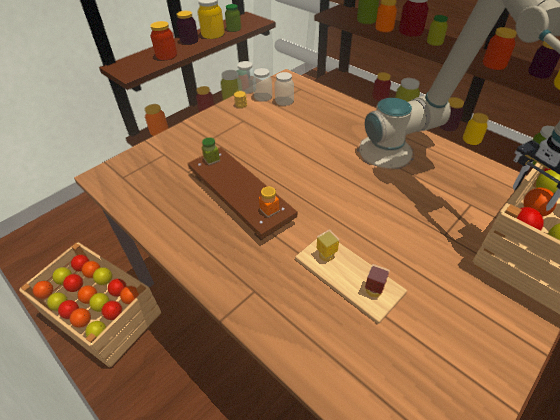

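The top view shows the red jar at (153,202), yellow at (220,203), and the shelf from x=280 to 447, tilted about 6°, with orange at (305,198) and green at (435,213). The scene view agrees. Next I fit the red jar's yaw to its silhouettes and check reach.

```bash
cat > h.py <<'E'
from plant import r, gripper_to, inverse_kinematics, vision, models, telemetry
import numpy as np, cv2
from scipy.spatial.transform import Rotation as R
from scipy.optimize import minimize
d=np.deg2rad
def q(p,a):
    "tool pitch p (deg from down, outward) and azimuth a (deg)"
    p,a=d(p),d(a)
    z=np.array([np.sin(p)*np.cos(a),np.sin(p)*np.sin(a),-np.cos(p)]); y=np.array([-np.sin(a),np.cos(a),0])
    return R.from_matrix(np.c_[np.cross(y,z),y,z])
def wxyz(rot): return rot.as_quat()[[3,0,1,2]]
def tcp(g,rot,back=0.): return np.asarray(g)-rot.apply([0,0,.006+back])   # g = grasp point
def ik(g,p,a):
    rot=q(p,a); out=[]
    for f in (0,180):
        k=rot*R.from_euler('z',f,degrees=True); out.append(inverse_kinematics(tcp(g,rot),wxyz(k)))
    return out
def pix(P,c):
    k=vision.get_calibration(c); w=np.roll(k['orientation'],-1); M=R.from_quat(w).inv()
    return cv2.projectPoints(P,M.as_rotvec(),-M.apply(k['position']),np.array([[k['fx'],0,k['cx']],[0,k['fy'],k['cy']],[0,0,1]]),k['D'])[0][:,0]
t=np.linspace(0,2*np.pi,24,endpoint=False); C=np.c_[np.cos(t),np.sin(t)]; S=np.array([[1,1],[1,-1],[-1,-1],[-1,1]])*.025
J=np.vstack([np.c_[xy,np.full(len(xy),z)] for xy,z in ((C*.0235,0),(C*.0235,.013),(S,.028),(S,.088))])
def fit(thing,pose,x0,cams=("top","scene")):
    "pose(v)->(R,origin) of the jar; returns best v by silhouette overlap"
    U=6; ms={}
    for c in cams:
        vision.snapshot(c); m=models.regions_of(thing,c)
        if m: ms[c]=cv2.resize(m[0]['pixels'].astype(np.uint8),None,fx=U,fy=U,interpolation=cv2.INTER_NEAREST)
    def cost(v):
        Rm,o=pose(v); s=0
        for c,m in ms.items():
            h=cv2.convexHull(((pix(Rm.apply(J)+o,c)+.5)*U).astype(np.float32)); im=np.zeros_like(m)
            cv2.fillConvexPoly(im,np.round(h).astype(np.int32),1); s-=(im&m).sum()/(im|m).sum()
        return s/len(ms)
    best=None
    for y in range(-45,45,10):
        v=np.array([*x0,y],float); sx=np.vstack([v]+[v+e for e in np.diag([.006]*len(x0)+[8])])
        o=minimize(cost,v,method='Nelder-Mead',options=dict(initial_simplex=sx,maxiter=120))
        if best is None or o.fun<best.fun: best=o
    return best.x,best.fun
E
python3 - <<'E'
from h import *
up=lambda v:(R.from_euler('z',v[2],degrees=True),np.array([v[0],v[1],.018]))
v,f=fit('red_jar',up,[.59,.349]); print(v,f)
for n,cs in (('top',("top",)),('scene',("scene",))): print(n,fit('red_jar',up,[.59,.349],cs))
rnd=lambda L:[None if k is None else k.round(2).tolist() for k in L]
az=np.rad2deg(np.arctan2(.349,.59))
for p in (-30,-25,-15,0,30,60,65): print('board',p,rnd(ik([.59,.349,.07],p,30)))
for p in (-25,0,60,65,70):
  for x in ([.38,.22,.025],[.42,.1,.025],[.44,.1,.025]): print('lay',p,x,rnd(ik(x,p,15)))
for p in (60,65,70): print('shelf',p,rnd(ik([.581,-.233,.096],p,-6)))
E
```

```text
[ 0.59005086  0.3491766  19.65557133] -0.8921201715970817
top (array([  0.59058146,   0.34972985, -75.46200589]), np.float64(-0.9200316288877175))
scene (array([ 0.59066851,  0.34888063, 18.07706676]), np.float64(-0.9414559172837781))
board -30 [[0.45, 0.85, 0.96, -0.04, 1.85, -1.64], [0.45, 0.85, 0.96, -0.04, 1.85, 1.5]]
board -25 [[0.45, 0.8, 1.05, -0.03, 1.74, -1.64], [0.45, 0.8, 1.05, -0.03, 1.74, 1.5]]
board -15 [[0.44, 0.69, 1.21, -0.02, 1.5, -1.65], [0.44, 0.69, 1.21, -0.02, 1.5, 1.5]]
board 0 [[0.43, 0.55, 1.47, -0.0, 1.13, -1.66], [0.43, 0.55, 1.47, -0.0, 1.13, 1.48]]
board 30 [[0.4, 0.37, 1.95, 0.21, 0.3, -1.88], [0.4, 0.37, 1.95, 0.21, 0.3, 1.26]]
board 60 [[0.35, 0.53, 2.38, 2.94, 0.82, 1.62], [0.35, 0.53, 2.38, 2.94, 0.82, -1.52]]
board 65 [[0.34, 0.61, 2.43, 2.95, 1.04, 1.59], [0.34, 0.61, 2.43, 2.95, 1.04, -1.55]]
lay -25 [0.38, 0.22, 0.025] [[0.34, 0.52, 1.77, 0.03, 1.29, -1.51], [0.34, 0.52, 1.77, 0.03, 1.29, 1.63]]
lay -25 [0.42, 0.1, 0.025] [[0.12, 0.51, 1.78, -0.06, 1.28, -1.68], [0.12, 0.51, 1.78, -0.06, 1.28, 1.46]]
lay -25 [0.44, 0.1, 0.025] [[0.12, 0.53, 1.74,
[... 286 characters left out ...]
025] [[0.07, 0.31, 2.05, -0.0, 0.79, -1.76], [0.07, 0.31, 2.05, -0.0, 0.79, 1.38]]
lay 60 [0.38, 0.22, 0.025] [None, None]
lay 60 [0.42, 0.1, 0.025] [None, None]
lay 60 [0.44, 0.1, 0.025] [None, None]
lay 65 [0.38, 0.22, 0.025] [None, None]
lay 65 [0.42, 0.1, 0.025] [None, None]
lay 65 [0.44, 0.1, 0.025] [None, None]
lay 70 [0.38, 0.22, 0.025] [None, None]
lay 70 [0.42, 0.1, 0.025] [None, None]
lay 70 [0.44, 0.1, 0.025] [None, None]
shelf 60 [[-0.86, 0.45, 2.44, 2.25, 0.87, 1.8], [-0.86, 0.45, 2.44, 2.25, 0.87, -1.34]]
shelf 65 [[-0.9, 0.54, 2.49, 2.31, 1.06, 1.66], [-0.9, 0.54, 2.49, 2.31, 1.06, -1.48]]
shelf 70 [[-0.93, 0.64, 2.55, 2.33, 1.25, 1.54], [-0.93, 0.64, 2.55, 2.33, 1.25, -1.61]]
```

Run:
```python
from h import *
rnd=lambda L:[None if k is None else k.round(2).tolist() for k in L]
for p in (70,75,80): print('board',p,[rnd(ik(g,p,18)) for g in ([.59,.349,.07],[.59,.349,.2],[.49,.318,.1],[.49,.318,.25])])
for x in ([.42,.15],[.4,.2],[.44,.2]):
  for p in (-20,-15,-10,10,15,20):
    print('lay',x,p,[rnd(ik([*x,z],p,np.rad2deg(np.arctan2(x[1],x[0])))[:1])[0] for z in (.025,.2)])
for p in (70,75,80): print('shelf',p,[rnd(ik(g,p,-6)) for g in ([.581,-.233,.103],[.581,-.233,.2],[.48,-.22,.12],[.48,-.22,.2])])
```

```text
board 70 [[[0.55, 0.7, 2.44, 3.38, 1.22, 1.57], [0.55, 0.7, 2.44, 3.38, 1.22, -1.57]], [[0.55, 0.34, 2.33, 3.47, 0.77, 1.42], [0.55, 0.34, 2.33, 3.47, 0.77, -1.72]], [[0.66, 0.67, 2.66, 3.47, 1.4, 1.64], [0.66, 0.67, 2.66, 3.47, 1.4, -1.51]], [[0.66, 0.12, 2.44, 3.66, 0.69, 1.28], [0.66, 0.12, 2.44, 3.66, 0.69, -1.87]]]
board 75 [[[0.56, 0.8, 2.47, 3.38, 1.43, 1.6], [0.56, 0.8, 2.47, 3.38, 1.43, -1.54]], [[0.56, 0.41, 2.39, 3.43, 0.98, 1.47], [0.56, 0.41, 2.39, 3.43, 0.98, -1.67]], [None, None], [[0.67, 0.2, 2.51, 3.58, 0.91, 1.38], [0.67, 0.2, 2.51, 3.58, 0.91, -1.76]]]
board 80 [[[0.57, 0.9, 2.49, 3.39, 1.64, 1.63], [0.57, 0.9, 2.49, 3.39, 1.64, -1.51]], [[0.57, 0.5, 2.43, 3.41, 1.19, 1.52], [0.57, 0.5, 2.43, 3.41, 1.19, -1.63]], [None, None], [[0.68, 0.31, 2.58, 3.54, 1.16, 1.47], [0.68, 0.31, 2.58, 3.54, 1.16, -1.67]]]
lay [0.42, 0.15] -20 [[0.22, 0.48, 1.81, -0.04, 1.2, -1.67], [0.22, 0.3, 1.59, -0.04, 1.6, -1.69]]
lay [0.42, 0.15] -15 [[0.21, 0.43, 1.87, -0.04, 1.1, -1.68], [0.21, 0.25, 1.64, -0.03, 1.51, -1.69]]
lay [0.42, 0.15] -10 [[0.21, 0.39, 1.93, -0.03, 1.0, -1.69], [0.2
[... 1529 characters left out ...]
54, 2.32, 1.23, 1.56], [-0.93, 0.62, 2.54, 2.32, 1.23, -1.58]], [[-0.93, 0.3, 2.44, 2.15, 0.97, 1.93], [-0.93, 0.3, 2.44, 2.15, 0.97, -1.21]], [None, None], [[-1.26, 0.24, 2.61, 1.87, 1.12, 1.87], [-1.26, 0.24, 2.61, 1.87, 1.12, -1.27]]]
shelf 75 [[[-0.95, 0.74, 2.58, 2.32, 1.43, 1.44], [-0.95, 0.74, 2.58, 2.32, 1.43, -1.71]], [[-0.95, 0.39, 2.49, 2.22, 1.15, 1.78], [-0.95, 0.39, 2.49, 2.22, 1.15, -1.36]], [None, None], [[-1.3, 0.38, 2.68, 1.93, 1.28, 1.65], [-1.3, 0.38, 2.68, 1.93, 1.28, -1.49]]]
shelf 80 [[[-0.97, 0.87, 2.61, 2.29, 1.62, 1.32], [-0.97, 0.87, 2.61, 2.29, 1.62, -1.83]], [[-0.97, 0.5, 2.54, 2.26, 1.33, 1.65], [-0.97, 0.5, 2.54, 2.26, 1.33, -1.49]], [None, None], [None, None]]
```

```bash
cat >> h.py <<'E'
F=R.from_euler('z',180,degrees=True)
def show(s): print(s,'t',round(telemetry.current_t(),2),'tcp',np.round(telemetry.current_ee_pos(),4),'open',round(telemetry.current_opening(),4),'ff',telemetry.current_finger_force(),'W',np.round(telemetry.current_wrist_force(),1),'j',np.round(telemetry.current_joints(),2))
E
python3 - <<'E'
from h import *
k=q(0,30)*F
r.move_to(tcp([.42,.25,.36],k),wxyz(k)); show('high')
k=q(75,18)*F; g=np.array([.5901,.3492,.0700])-k.apply([0,0,.004])
r.move_to(tcp(g+[0,0,.16],k),wxyz(k)); show('above')
im=vision.snapshot('scene'); cv2.imwrite('pics/a.png',im[:,:,::-1])
E
```

```text
high t 2.88 tcp [0.4197 0.2504 0.3657] open 0.0939 ff 0.0 W [-0.5  0.3 -0.3] j [0.4  0.1  1.41 0.   1.64 1.44]
above t 5.78 tcp [0.5812 0.3466 0.2331] open 0.094 ff 0.0 W [-0.1 -0.6 -0.1] j [ 0.56  0.33  2.36  3.46  0.87 -1.71]
```

View pics/a.png

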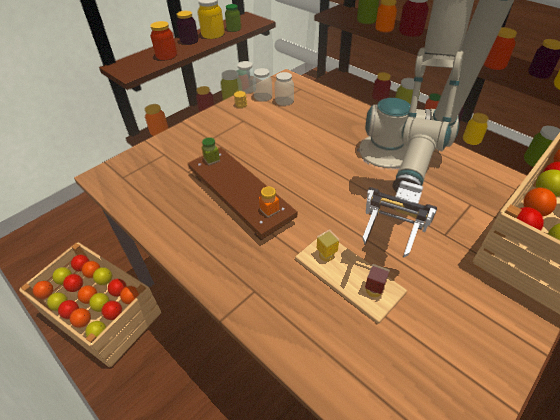

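The gripper is nearly horizontal above the red jar at (377,280), fingers straddling it, and the yellow jar at (327,245) is well clear. Next: descend, grip and lift.

Run:
```python
from h import *
k=q(75,18)*F; g=np.array([.5901,.3492,.0700])-k.apply([0,0,.004])
print(r.move_l(tcp(g,k),vel=.08,guard=5)); show('at')
gripper_to(.044,14); show('grip')
print(r.move_l(tcp(g+[0,0,.01],k),vel=.03)); show('up')
r.move_l(tcp(g+[0,0,.20],k),vel=.12); show('lift')
im=vision.snapshot('scene'); cv2.imwrite('pics/b.png',cv2.resize(im[100:380,220:500,::-1],None,fx=2,fy=2))
```

```text
False
at t 7.98 tcp [0.581  0.3463 0.0732] open 0.0938 ff 0.0 W [-0.3  0.6  0.5] j [ 0.56  0.8   2.48  3.38  1.44 -1.54]
grip t 8.73 tcp [0.5808 0.3465 0.0727] open 0.0499 ff 13.986657410860062 W [-0.5  0.6 -0. ] j [ 0.56  0.8   2.48  3.38  1.44 -1.54]
False
up t 9.22 tcp [0.5808 0.346  0.0826] open 0.0494 ff 13.9875528216362 W [-0.3 -0.2 -3.3] j [ 0.56  0.77  2.48  3.39  1.41 -1.55]
lift t 10.95 tcp [0.5807 0.346  0.2714] open 0.05 ff 13.987460732460022 W [-0.1 -1.2 -2.2] j [ 0.56  0.24  2.31  3.5   0.74 -1.78]
```

View pics/b.png

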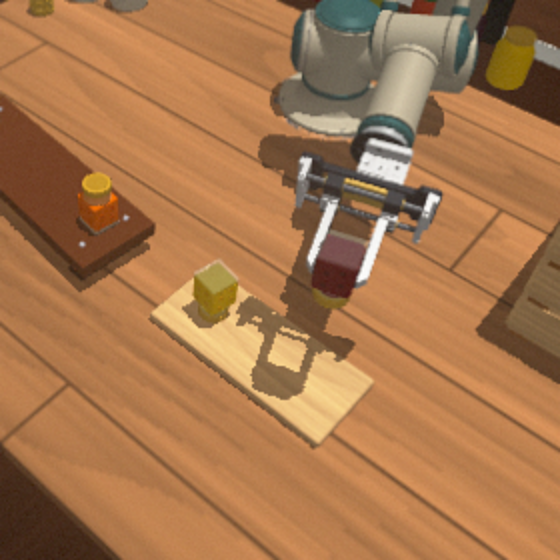

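The jar (340,265 in the crop) is held square and lifted, lid down, and the yellow jar is untouched. Next I lay it down.

Run:
```python
from h import *
a=24.; k=q(-15,a)*F; ax=np.array([.43,.2,.025]); g=lambda z: tcp(ax+[0,0,z],k,.004)
r.move_to(g(.2),wxyz(k)); show('above')
im=vision.snapshot('scene'); cv2.imwrite('pics/c.png',cv2.resize(im[100:380,220:500,::-1],None,fx=2,fy=2))
r.move_l(g(.012),vel=.12); r.hold(.2); show('low')
print(r.move_l(g(-.006),vel=.012,guard=2.5)); show('touch')
print(np.round(R.from_quat(np.roll(telemetry.current_tool_rot(),-1)).apply([0,0,1]),3), k.apply([0,0,1]).round(3))
```

```text
above t 13.96 tcp [0.432  0.2013 0.2346] open 0.0496 ff 13.987119644880295 W [ 0.9  0.6 -4. ] j [ 0.31  0.28  1.53 -0.03  1.6   1.47]
low t 15.93 tcp [0.4326 0.2011 0.047 ] open 0.0502 ff 13.987191170454025 W [-0.9 -0.3 -2.7] j [ 0.31  0.44  1.78 -0.03  1.17  1.48]
True
touch t 16.89 tcp [0.4323 0.201  0.0349] open 0.0497 ff 13.993387520313263 W [0.8 0.1 5.3] j [ 0.31  0.46  1.8  -0.03  1.15  1.48]
[-0.237 -0.105 -0.966] [-0.236 -0.105 -0.966]
```

View pics/c.png

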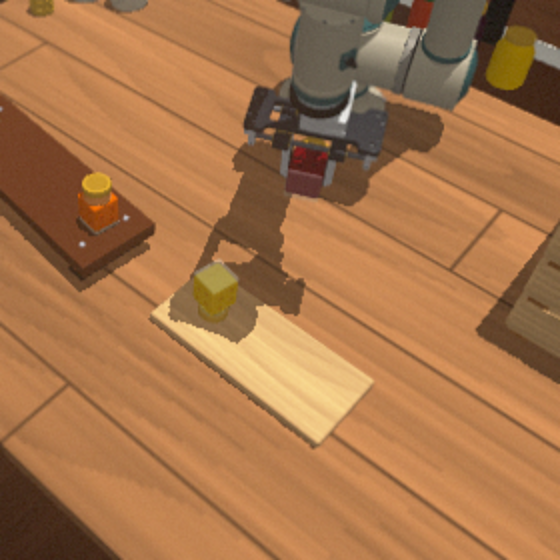

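It shows the jar held level, base outward at (305,180), and contact came at the expected height, so it is flat. Release, back off, wait two seconds and measure.

Run:
```python
from h import *
gripper_to(.094); show('open')
k=q(-15,24)*F; ax=np.array([.43,.2,.025])
r.move_l(tcp(ax,k,.15),vel=.15); 
k2=q(15,20); r.move_to(tcp([.34,.12,.28],k2),wxyz(k2)); show('away')
r.hold(1.2)
im=vision.snapshot('scene'); cv2.imwrite('pics/d.png',cv2.resize(im[100:380,220:500,::-1],None,fx=2,fy=2))
lie=lambda v:(R.from_euler('ZY',[v[2]+24,90],degrees=True),np.array([v[0],v[1],.025])) # z -> outward at az
l0=ax[:2]-.052*np.array([np.cos(d(24)),np.sin(d(24))]); print('exp lid',l0)
print(fit('red_jar',lie,l0,("scene",)))
for n in ('red_jar','red_mid','red_base'):
  for c in ('scene','top'): print(n,c,[(m['score'],m['at']) for m in models.mark_of(n,c)[:1]] if (c=='scene' or vision.snapshot('top') is not None) else 0)
show('')
```

```text
open t 17.72 tcp [0.4317 0.2009 0.0341] open 0.094 ff 0.0 W [ 0.2 -0.1 -0.6] j [ 0.31  0.46  1.8  -0.03  1.15  1.48]
away t 21.65 tcp [0.3387 0.1195 0.2857] open 0.0939 ff 0.0 W [ 0.5 -0.1 -0.3] j [ 0.07 -0.25  1.94  0.08  1.21 -1.87]
exp lid [0.38249564 0.17884969]Traceback (most recent call last):
  File "<stdin>", line 10, in <module>
  File "h.py", line 38, in fit
    o=minimize(cost,v,method='Nelder-Mead',options=dict(initial_simplex=sx,maxiter=120))
    res = _minimize_neldermead(fun, x0, args, callback, bounds=bounds,
                               **options)
    fsim[k] = func(sim[k])
              ~~~~^^^^^^^^
    fx = function(np.copy(x), *(wrapper_args + args))
  File "h.py", line 34, in cost
    return s/len(ms)
           ~^~~~~~~~
ZeroDivisionError: division by zero
```

View pics/d.png

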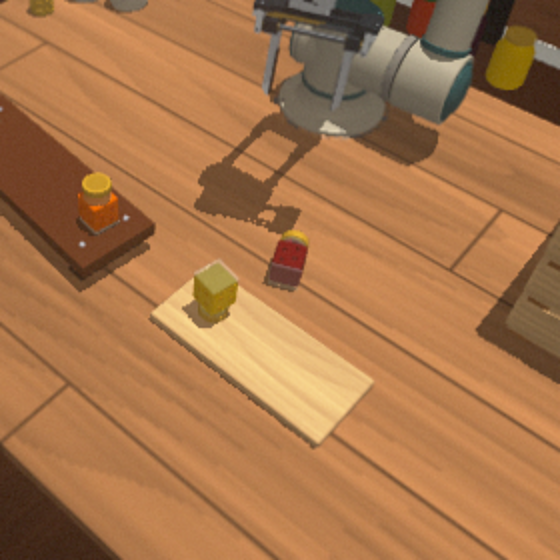

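The jar lies on its side at (290,258 in the crop), lid towards the robot, well free of the board. It has been released for about five seconds. The network missed it once, so I measure again.

Run:
```python
from h import *
lie=lambda v:(R.from_euler('ZY',[v[2]+24,90],degrees=True),np.array([v[0],v[1],.025]))
try: print(fit('red_jar',lie,[.3825,.1788],("scene","top")))
except ZeroDivisionError: print('none')
for n in ('red_jar','red_mid','red_base'):
  for c in ('scene','top'): print(n,c,[(m['score'],m['at']) for m in models.mark_of(n,c)[:1]])
show('')
```

```text
(array([ 0.38266265,  0.17817743, -0.67434998]), np.float64(-0.9013724475066109))
red_jar scene [(0.64, [0.3808, 0.179, 0.0222])]
red_jar top [(0.68, [0.3813, 0.1747, 0.0258])]
red_mid scene [(0.93, [0.4313, 0.2006, 0.0219])]
red_mid top [(0.75, [0.4249, 0.198, 0.0264])]
red_base scene [(0.68, [0.4618, 0.2131, 0.0254])]
red_base top [(0.97, [0.466, 0.2119, 0.0279])]
 t 23.5 tcp [0.3386 0.1195 0.2858] open 0.0938 ff 0.0 W [ 0.2  0.6 -0.2] j [ 0.07 -0.25  1.94  0.08  1.21 -1.87]
```

Run:
```python
from h import *
a=24.; k=q(15,a); u=np.array([np.cos(d(a)),np.sin(d(a)),0]); ax=np.array([.3825,.1785,.025])+.047*u
for s in (-6,-12,-20):
  ks=q(75,s)*F
  print(s,[None if (j:=inverse_kinematics(tcp([.581,-.233,z],ks,.004),wxyz(ks))) is None else j.round(2) for z in (.101,.2,.3)])
r.move_to(tcp(ax+[0,0,.1],k,.004),wxyz(k))
print(r.move_l(tcp(ax,k,.004),vel=.06,guard=5)); show('at')
gripper_to(.044,14); show('grip')
r.move_l(tcp(ax+[0,0,.01],k,.004),vel=.03); show('up')
r.move_l(tcp(ax+[0,0,.28],k,.004),vel=.15); show('lift')
```

```text
-6 [array([-0.96,  0.75,  2.59,  2.31,  1.44, -1.72]), array([-0.96,  0.39,  2.5 ,  2.21,  1.15, -1.36]), array([-0.96,  0.11,  2.35,  1.99,  0.93, -0.94])]
-12 [array([-0.86,  0.78,  2.64,  2.51,  1.53, -1.74]), array([-0.86,  0.38,  2.54,  2.44,  1.14, -1.42]), array([-0.86,  0.08,  2.39,  2.21,  0.82, -1.03])]
-20 [array([-0.69,  0.8 ,  2.68,  2.81,  1.63, -1.68]), array([-0.69,  0.38,  2.57,  2.77,  1.13, -1.5 ]), array([-0.69,  0.07,  2.41,  2.61,  0.7 , -1.24])]
False
at t 26.1 tcp [0.4234 0.1967 0.035 ] open 0.094 ff 0.0 W [-0.7  0.3 -0.4] j [ 0.25  0.23  2.22  0.1   0.44 -1.83]
grip t 26.85 tcp [0.423  0.1966 0.0347] open 0.0503 ff 13.99914801120758 W [-0.3  0.4  0.6] j [ 0.25  0.23  2.22  0.1   0.44 -1.83]
up t 27.33 tcp [0.423  0.1965 0.0448] open 0.0499 ff 13.998671025037766 W [ 0.  -0.2 -3.1] j [ 0.25  0.21  2.21  0.1   0.47 -1.82]
lift t 29.28 tcp [0.4226 0.1964 0.3138] open 0.0498 ff 13.99872288107872 W [ 0.5 -0.3 -3.3] j [ 0.25 -0.08  1.74  0.05  1.23 -1.75]
```

Run:
```python
from h import *
ks=q(75,-6)*F; P=lambda z: tcp([.581,-.233,.101+z],ks,.004)
r.move_to(P(.2),wxyz(ks)); show('above')
r.move_l(P(.04),vel=.1); r.hold(.2); show('low')
im=vision.snapshot('scene'); cv2.imwrite('pics/e.png',cv2.resize(im[60:340,100:380,::-1],None,fx=2,fy=2))
rot=lambda v:(R.from_euler('z',v[2],degrees=True)*R.from_euler('x',180,degrees=True),np.array([v[0],v[1],.06+.088+.04]))
try: print(fit('red_jar',rot,[.581,-.233],('scene','top')))
except ZeroDivisionError: print('none')
for n in ('shelf','green_jar','orange_jar'):
  for c in ('scene','top'): print(n,c,[(m['score'],m['at']) for m in models.mark_of(n,c)[:1]])
```

```text
above t 30.98 tcp [ 0.5716 -0.2312  0.3035] open 0.05 ff 13.999175280332565 W [-0.6  0.1 -2.7] j [-0.96  0.11  2.35  1.99  0.93 -0.93]
low t 32.93 tcp [ 0.5714 -0.232   0.1441] open 0.0499 ff 13.999059498310089 W [-0.  -0.1 -3.3] j [-0.96  0.59  2.56  2.29  1.32 -1.58]
(array([  0.58358022,  -0.23473597, -17.14916687]), np.float64(-0.7662836319919617))
shelf scene [(0.67, [0.5823, -0.2364, 0.0003])]
shelf top [(0.88, [0.5834, -0.2336, 0.0046])]
green_jar scene [(0.94, [0.5585, -0.4157, 0.062])]
green_jar top [(0.76, [0.558, -0.4127, 0.0581])]
orange_jar scene [(0.96, [0.5976, -0.0636, 0.0584])]
orange_jar top [(0.87, [0.5988, -0.0662, 0.0608])]
```

View pics/e.png

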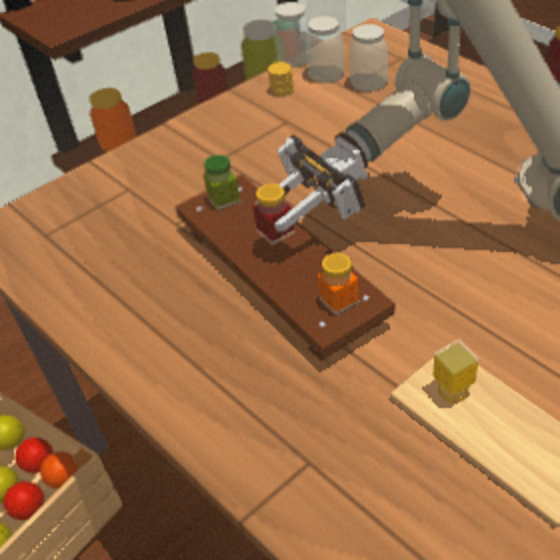

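The red jar at (272,210) is upright, lid on top, above the middle of the shelf, and green (220,182) and orange (338,283) are clear. Next I set it down and release.

Run:
```python
from h import *
ks=q(75,-6)*F; P=lambda z: tcp([.582,-.2335,.101+z],ks,.004)
hit=r.move_l(P(.012),vel=.06,guard=4); r.hold(.2); show(hit)
if not hit: hit=r.move_l(P(-.008),vel=.012,guard=2.5)
show(hit); print('nominal',P(0).round(4))
if hit:
    gripper_to(.094); show('open')
    r.move_l(np.array(telemetry.current_ee_pos())+[0,0,.17],vel=.1); show('clear')
    im=vision.snapshot('scene'); cv2.imwrite('pics/f.png',cv2.resize(im[60:340,100:380,::-1],None,fx=2,fy=2)); vision.snapshot('top')
    for n in ('red_jar','red_mid','red_base','green_jar','orange_jar','yellow_jar'):
        for c in ('scene','top'): print(n,c,[(m['score'],m['at']) for m in models.mark_of(n,c)[:1]])
```

```text
False t 34.3 tcp [ 0.5724 -0.2325  0.1162] open 0.0495 ff 13.999258875846863 W [ 0.3 -1.4 -2.9] j [-0.96  0.7   2.58  2.31  1.4  -1.68]
True t 35.31 tcp [ 0.5725 -0.2325  0.1038] open 0.0497 ff 13.999870866537094 W [0.  0.6 4.2] j [-0.96  0.74  2.59  2.31  1.44 -1.72]
nominal [ 0.5724 -0.2325  0.1036]
open t 36.13 tcp [ 0.5721 -0.2324  0.1021] open 0.0942 ff 0.0 W [-0.  -0.3 -0.1] j [-0.96  0.74  2.59  2.31  1.43 -1.72]
clear t 37.98 tcp [ 0.572  -0.2323  0.2715] open 0.0943 ff 0.0 W [1.7 0.5 0.2] j [-0.96  0.18  2.4   2.07  0.98 -1.06]
red_jar scene [(0.82, [0.5828, -0.233, 0.1466])]
red_jar top [(0.88, [0.58, -0.2366, 0.1483])]
red_mid scene [(0.55, [0.5858, -0.2334, 0.0957])]
red_mid top [(0.73, [0.5804, -0.2356, 0.0989])]
red_base scene [(0.92, [0.5798, -0.2354, 0.0595])]
red_base top [(0.72, [0.583, -0.2346, 0.0622])]
green_jar scene [(0.89, [0.558, -0.4144, 0.0631])]
green_jar top [(0.93, [0.5553, -0.4122, 0.0602])]
orange_jar scene [(0.58, [0.596, -0.0627, 0.057])]
orange_jar top [(0.61, [0.5979, -0.0635, 0.0593])]
yellow_jar scene [(0.82, [0.5833, 0.1696, 0.017])]
yellow_jar top [(0.6, [0.5828, 0.1695, 0.0199])]
```

View pics/f.png

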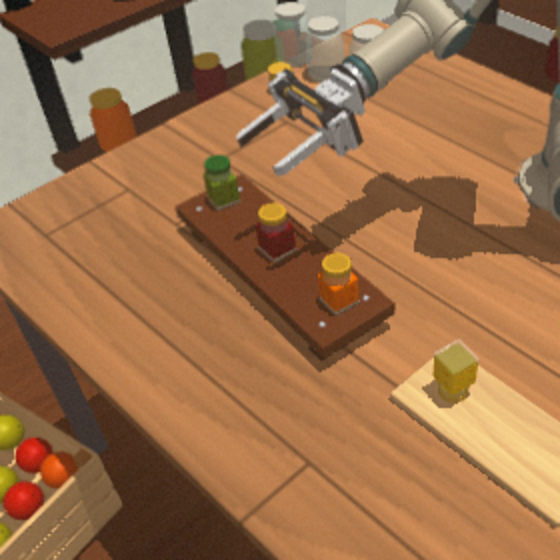

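The red jar stands lid up at (275,232) in the gap, the gripper is clear of it, and the other jars are where they were.

```bash
python3 -c "
from plant import r
print(r.sign_off())"
```

```text
the job is handed in; nothing more can be done
None
```

The red jar lay released on its side for more than the two seconds, was gripped afresh, and now stands lid up on the shelf between the green and orange jars; the other jars are unmoved, and the job is handed in at about 38 s.

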